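Find the stamped parts crate and push it to the dispatch line

ROBOT

A 7-joint arm with a two-finger parallel gripper is mounted at the origin on the work surface. World frame = base frame: x ahead of the robot, y to its left, z up, the work surface at z = 0. Lengths are in m, angles in degrees, forces in N, time in s.
With the tool pointing down it reaches from about 0.4 to 0.85 m from the base axis. Payload 6.9 kg.
Tool frame: the origin (TCP) lies between the finger pads; the fingertips stand 14 mm ahead of it and the grasp point (between the pads) lies 5 mm behind it; x points along the fingers, y is the direction in which the jaws open and shut, and the axes are right-handed (so a half turn about x gives the same grasp; the last joint's range is limited). The gripper opens to 85 mm and grips with 20 to 120 N. Pads are 22 mm wide; open, the fingers measure 114 mm over their backs; the gripper's body (76 mm by 85 mm) begins 54 mm behind the grasp point. The pads swing forward as they close: fully open they stand 13 mm farther back than shut.
Start: joints at [-61.622, 29.078, -13.613, 85.955, 7.202, 65.827, -8.869], TCP at [0.238, 0.578, 0.245] pointing down, gripper open.
Joint ranges: [-176.47, 176.47], [-13.61, 117.27], [-81.72, 77.17], [0.22, 143.17], [-87.28, 267.28], [10, 112.55], [-165.47, 165.47]. Speed limits (degrees/s): [136.94, 136.94, 180, 180, 180, 180, 180].

INTERFACE

Orientations are given as a 3x3 rotation matrix whose columns are the frame's x, y, z axes.
In Python, from rig import env, eyes gives the robot as it stands. The module is installed in compiled form; this text tells all that it offers.
- The arm moves only by the tool move_arm, never from a script. Its argument "commands" is text: rows parted by semicolons, each of 5 numbers parted by spaces: the shift along the world's x, y, z in cm, then the turn about the world's z in degrees, then the gripper command: -1 is shut, 1 is fully open, values between are in proportion. In form: tx ty tz roll fingers; .... A call has 1 to 10 rows; each row is the pose to reach, as a shift and turn from the pose commanded when the call began; what a row does not reach only later rows make up. A row lasts 1/10 s, in which the tool goes at most 50 mm and 8.59 degrees, less where a joint would pass 70% of its speed; a pose out of reach is approached as far as the arm can. A call with a gripper value outside its range is refused whole. The fingers move at their own pace and stop on an object; the grip force is fixed at half the most. Time passes only in rows, so rows that repeat a pose let the fingers close. It gives the time, the measured TCP pose, the force and the opening at its end, in the units of the state.
- env.sense(): the state, without advancing time (a new reading comes with each control period).
- eyes.snapshot(name): name is "scene" or "top"; returns the picture (384x512x3 uint8, red, green, blue); there is no depth.
- eyes.camera_model(name): a dict with "mtx" (3x3 intrinsics, pixels), "dist_coeffs" ([k1, k2, p1, p2, k3] as OpenCV has them; the pictures are not rectified), "camera_from_world" (4x4, takes a point from world to camera coordinates). Camera axes: x right, y down, z forward; pixel columns grow to the right and rows downward; lengths in m; the calibration is good to about 2 mm. A picture is of the moment at which its call begins. camera_model takes no time and is no camera call.
- env.hand_in(): hands the job in, once; it reports no verdict.
The state is a dict: "time_s": time; "joint_positions": joint angles; "joint_vel": joint speeds; "effort": joint torques, N m; "tcp_pos": TCP position; "tcp_rot": TCP orientation; "force": force on the tool from outside, world axes, zero at the start; "ft_torque": the same for the moment, N m; "opening": opening from 0.0 (shut) to 1.0 (fully open).
Only numpy, scipy, OpenCV 4.12 (cv2) and the standard library are available. Lean on these libraries where they do the work, as an engineer would, in place of code of your own. Each camera call takes 0.05 s, during which the arm holds its last target. There are 200 camera calls.

TASK

One of the two plywood crates on the bench is stamped underneath. Without grasping or lifting them, use the fingertips to tip each crate over on to its side so that its underside shows. Then push the stamped one, still lying on its side, sideways until it lies across the pale dispatch tape between them with the tape under its middle; leave the other lying where it tipped, and leave the jar, hammer and bottle alone.

Things in the scene. Friction and masses are not known exactly. Their poses are not given: they have to be found in the camera images.
- crate_a: open plywood crate, empty, 0.3-0.65 kg, 100 mm (x) by 150 mm (y) by 100 mm high, walls 6 mm, base 12 mm and heavy. Pushed towards the robot near the top of its far wall it tips on its near lower edge, hardly skids, and falls on to its near side past about 60 degrees. Origin: centre of its underside; at the start z up, x away from the robot within 12 degrees. Left or right; looks like the other.
- crate_b: open plywood crate, empty, 0.3-0.65 kg, 100 mm (x) by 150 mm (y) by 100 mm high, walls 6 mm, base 12 mm and heavy. Pushed towards the robot near the top of its far wall it tips on its near lower edge, hardly skids, and falls on to its near side past about 60 degrees. Origin: centre of its underside; at the start z up, x away from the robot within 12 degrees. Left or right; looks like the other.
- stamp (a point): the stamp: a dark burnt-in ring 70 mm across with a diagonal cross in it, in the centre of the underside of one crate only (that crate's origin lies at this point); the other underside is bare wood. It shows only when the crate is tipped; tipped over towards the robot, the underside ends up facing away from the robot
- line: the dispatch line: a straight strip of pale tape flat on the bench between the crates, 400 mm long (its x, pointing away from the robot) and 25 mm wide (its y); origin at its middle
- jar: small closed jar, 48 mm across, 75 mm high, standing beyond the far end of the tape; origin at the centre of its underside; leave alone
- hammer: hammer lying on the bench to the left of the crates; leave alone
- glue: closed bottle, 56 mm across, 160 mm high, standing to the right of the crates; origin at the centre of its underside; leave alone
There are look-alikes about, which are no part of the job. Leave any red look-alike of the crate_a alone.

How it is judged:
By the outcome, as a careful person would: the job done as asked, in the order asked, and still so for the second after the job is handed in, with the robot touching nothing.
It also fails if it takes over 72 s, if anything falls off the work surface, if the arm or the gripper's body presses on something with over 40 N, if the wrist force passes 120 N, or if a joint passes its speed limit or range.

## Working session

There is one attempt and no reset: what is moved stays moved. The work goes in short steps, Python scripts to look and compute and a tool call to move; the robot and the scene stay as the last step left them, time stands still between calls to the robot, and variables do not carry over. Pictures are saved under pics/ and viewed, about 8 in all and at most 12, crops included, and the job is handed in when it is done.

Besides the shell and the picture viewer there is one more tool, called after "Emit:" as name(argument=value, ...) on one line, values as JSON. move_arm: Moves the arm, as the interface text tells. Its arguments: {"type":"object","properties":{"commands":{"type":"string"}},"required":["commands"]}

```bash
mkdir -p pics
cat > h.py <<'E'
import numpy as np, cv2
from rig import env, eyes
def snap(n,f):
    im=eyes.snapshot(n); cv2.imwrite('pics/'+f,im[:,:,::-1]); return im
def ray(n,uv,z):
    m=eyes.camera_model(n); T=np.array(m['camera_from_world'])
    p=cv2.undistortPoints(np.array(uv,float).reshape(-1,1,2),np.array(m['mtx']),np.array(m['dist_coeffs']))[:,0]
    d=np.c_[p,np.ones(len(p))]@T[:3,:3]; c=-T[:3,:3].T@T[:3,3]
    return c+d*((z-c[2])/d[:,2])[:,None]
def proj(n,P):
    m=eyes.camera_model(n); T=np.array(m['camera_from_world'])
    return cv2.projectPoints(np.array(P,float).reshape(-1,1,3),cv2.Rodrigues(T[:3,:3])[0],T[:3,3],np.array(m['mtx']),np.array(m['dist_coeffs']))[0][:,0]
E
python3 - <<'E'
from h import *
a=snap('scene','s0.png');b=snap('top','t0.png')
for n in('scene','top'):
    T=np.array(eyes.camera_model(n)['camera_from_world']);print(n,-T[:3,:3].T@T[:3,3],T[2,:3])
s=env.sense();print(s['time_s'],s['tcp_pos'],s['tcp_rot'],s['opening'])
E
```

```text
scene [1.06383308 0.42904034 1.00833402] [-0.44799576 -0.40099608 -0.79906317]
top [ 0.23718757 -0.07953623  1.55646276] [ 0.18699021  0.01414706 -0.98225991]
0.1 [0.23741007 0.57766927 0.24452115] [[-5.92862728e-04  3.80004843e-01  9.24984307e-01]
 [-1.52607448e-03  9.24983049e-01 -3.80005304e-01]
 [-9.99998660e-01 -1.63688593e-03  3.15277198e-05]] 0.9962282666990829
```

View pics/s0.png

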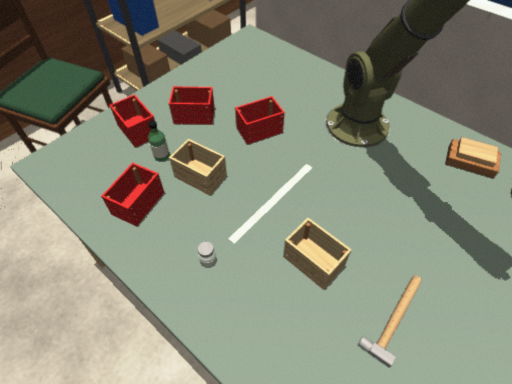

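View pics/t0.png

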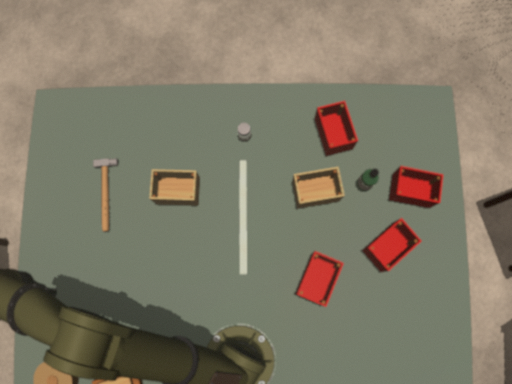

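The top view shows the plywood crates at (173,186) and (319,186). The tape runs from (243,160) to (243,273), the jar is at (244,130), and the bottle is at (370,178). The hammer is at (105,195). Things that could be mistaken for the crates are the red ones at (337,127), (417,186), (393,245) and (320,278), which I'll leave alone. A wooden brush lies behind the arm. I choose the two plywood crates, then measure them and check with one crop.

Run:
```python
from h import *
im=cv2.imread('pics/t0.png'); hsv=cv2.cvtColor(im,cv2.COLOR_BGR2HSV)
def cont(m,box):
    x0,y0,x1,y1=box; k=np.zeros_like(m);k[y0:y1,x0:x1]=m[y0:y1,x0:x1]
    c=max(cv2.findContours(k,cv2.RETR_EXTERNAL,cv2.CHAIN_APPROX_NONE)[0],key=cv2.contourArea)
    return c
wood=cv2.inRange(hsv,(8,70,50),(32,255,255))
for n,b in(('L',(135,155,215,220)),('R',(285,155,352,220))):
    c=cont(wood,b); q=cv2.boxPoints(cv2.minAreaRect(c)); P=ray('top',q,.1)
    print(n,cv2.minAreaRect(c)); print(q.round(1).tolist()); print(P[:,:2].round(3).tolist(), P.mean(0).round(3))
white=cv2.inRange(hsv,(0,0,170),(180,70,255))
c=cont(white,(225,145,260,290)); P=ray('top',cv2.boxPoints(cv2.minAreaRect(c)),0);print('tape',P.round(3).tolist(),P.mean(0).round(3))
for n,uv,z in(('jar',(244,127),.075),('glue',(374,174),.16),('hamhead',(105,162),.02),('hamend',(105,230),.02),('red1',(351,151),.05),('red4',(313,255),.1),('red4',(342,264),.1)):
    print(n,ray('top',[uv],z).round(3))
cv2.imwrite('pics/c0.png',cv2.resize(im[100:230,90:400],None,fx=2.5,fy=2.5,interpolation=cv2.INTER_CUBIC))
```

```text
L ((173.73092651367188, 186.41958618164062), (48.72241973876953, 34.73686218261719), 2.602562189102173)
[[148.60000610351562, 202.6999969482422], [150.1999969482422, 168.0], [198.89999389648438, 170.1999969482422], [197.3000030517578, 204.89999389648438]]
[[0.515, 0.293], [0.633, 0.293], [0.624, 0.129], [0.507, 0.131]] [0.569 0.211 0.1  ]
R ((318.04052734375, 186.7432403564453), (34.68818664550781, 48.82649612426758), 80.53767395019531)
[[291.1000061035156, 173.60000610351562], [339.29998779296875, 165.60000610351562], [345.0, 199.8000030517578], [296.79998779296875, 207.89999389648438]]
[[0.61, -0.176], [0.637, -0.336], [0.522, -0.35], [0.496, -0.192]] [ 0.566 -0.264  0.1  ]
tape [[0.686, 0.001, 0.0], [0.686, -0.024, 0.0], [0.29, -0.025, 0.0], [0.29, -0.001, 0.0]] [ 0.488 -0.012  0.   ]
jar [[ 0.782 -0.019  0.075]]
glue [[ 0.594 -0.436  0.16 ]]
hamhead [[0.678 0.48  0.02 ]]
hamend [[0.434 0.464 0.02 ]]
red1 [[ 0.703 -0.388  0.05 ]]
red4 [[ 0.343 -0.242  0.1  ]]
red4 [[ 0.314 -0.334  0.1  ]]
```

View pics/c0.png

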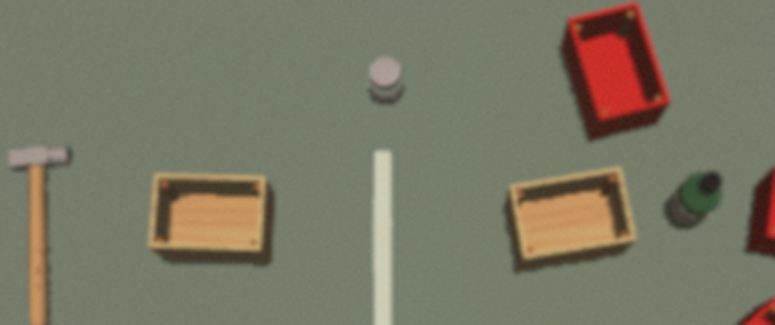

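The crop confirms that both chosen boxes are plywood, with rims at crop pixels (153,173)–(265,251) for the left and (511,186)–(635,241) for the right. The red one at (617,70) stays clear. Next I work out the far-wall positions.

Run:
```python
from h import *
for n,q in(('L',[(153,173),(266,176),(265,251),(148,248)]),('R',[(511,186),(622,168),(635,241),(521,261)])):
    P=ray('top',np.array(q)/2.5+[90,100],.1)[:,:2]
    c=P.mean(0); w=P[0]+P[3]-P[1]-P[2]; a=np.degrees(np.arctan2(w[1],w[0]))-90
    x=np.array([np.cos(np.radians(a)),np.sin(np.radians(a))])
    print(n,P.round(3).tolist(),'c',c.round(3),'yaw',a.round(1),'far',(P[:2].mean(0)).round(3),'near',P[2:].mean(0).round(3),'far from c',(c+.05*x).round(3))
P=ray('top',np.array([(568,18),(638,5),(667,103),(600,120)])/2.5+[90,100],.1);print('red1',P.round(3).tolist())
s=env.sense();r=s['tcp_rot'];print(np.degrees(np.arctan2(r[1][1],r[0][1])))
```

```text
L [[0.628, 0.289], [0.623, 0.137], [0.522, 0.136], [0.526, 0.291]] c [0.575 0.213] yaw -1.9 far [0.626 0.213] near [0.524 0.213] far from c [0.625 0.212]
R [[0.608, -0.187], [0.632, -0.334], [0.533, -0.348], [0.507, -0.198]] c [ 0.57  -0.267] yaw 9.6 far [ 0.62 -0.26] near [ 0.52  -0.273] far from c [ 0.619 -0.258]
red1 [[0.844, -0.269, 0.1], [0.864, -0.366, 0.1], [0.722, -0.399, 0.1], [0.698, -0.307, 0.1]]
67.6659858307224
```

Emit:
move_arm(commands="10 -6 0 6 -1; 20 -13 0 12 -1; 30 -21 0 20 -1; 38 -30 0 20 -1; 43 -36.5 0 20 -1; 43 -36.5 0 20 -1; 43 -36.5 0 20 -1; 43 -36.5 0 20 -1; 43 -36.5 0 20 -1; 43 -36.5 0 20 -1")

```text
time_s: 1.1
tcp_pos: [0.6207, 0.2561, 0.2449]
tcp_rot: [[-0.001, 0.041, 0.999], [-0.0, 0.999, -0.041], [-1.0, -0.0, -0.001]]
force: [0.4, 1.8, 0.6]
opening: 0.002
```

Emit:
move_arm(commands="2.2 -2.2 0 0 -1; 4.4 -4.3 0 0 -1; 4.4 -4.3 0 0 -1; 4.4 -4.3 0 0 -1; 4.4 -4.3 0 0 -1")

```text
time_s: 1.6
tcp_pos: [0.6626, 0.2164, 0.245]
tcp_rot: [[-0.001, 0.039, 0.999], [0.001, 0.999, -0.039], [-1.0, 0.001, -0.001]]
force: [-0.2, 0.6, 0.5]
opening: -0.0
```

Emit:
move_arm(commands="0.3 -0.3 -4 0 -1; 0.3 -0.3 -8 0 -1; 0.3 -0.3 -12 0 -1; 0.3 -0.3 -14.5 0 -1; 0.3 -0.3 -14.5 0 -1; 0.3 -0.3 -14.5 0 -1; 0.3 -0.3 -14.5 0 -1")

```text
time_s: 2.3
tcp_pos: [0.6675, 0.2131, 0.1027]
tcp_rot: [[0.003, 0.04, 0.999], [0.001, 0.999, -0.04], [-1.0, 0.002, 0.003]]
force: [-0.7, -0.4, 0.5]
opening: 0.001
```

Run:
```python
from h import *
a=snap('scene','s1.png')
cv2.imwrite('pics/s1c.png',cv2.resize(a[150:340,180:430,::-1],None,fx=3,fy=3,interpolation=cv2.INTER_CUBIC))
```

```text
(no output)
```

View pics/s1c.png

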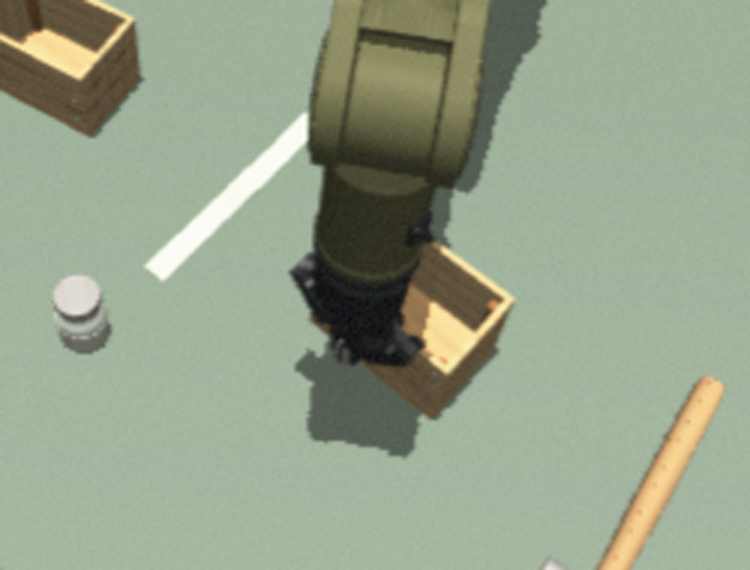

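The gripper stands just behind the left crate's far wall at crop (365,350). Now I pull to tip it.

Emit:
move_arm(commands="-1.5 0 0 0 -1; -2.8 0 0 0 -1; -3.6 0 0.3 0 -1; -4.4 0 1.0 0 -1; -5.2 0 1.6 0 -1; -6.0 0 2.2 0 -1; -6.8 0 2.7 0 -1; -7.6 0 3.1 0 -1; -8.4 0 3.4 0 -1; -9.2 0 3.7 0 -1")

```text
time_s: 3.35
tcp_pos: [0.5762, 0.2138, 0.14]
tcp_rot: [[0.006, 0.04, 0.999], [0.004, 0.999, -0.04], [-1.0, 0.004, 0.006]]
force: [4.0, 3.8, 5.8]
opening: 0.002
```

Run:
```python
from h import *
a=snap('scene','s2.png')
cv2.imwrite('pics/s2c.png',cv2.resize(a[150:340,180:430,::-1],None,fx=3,fy=3,interpolation=cv2.INTER_CUBIC))
```

```text
(no output)
```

View pics/s2c.png

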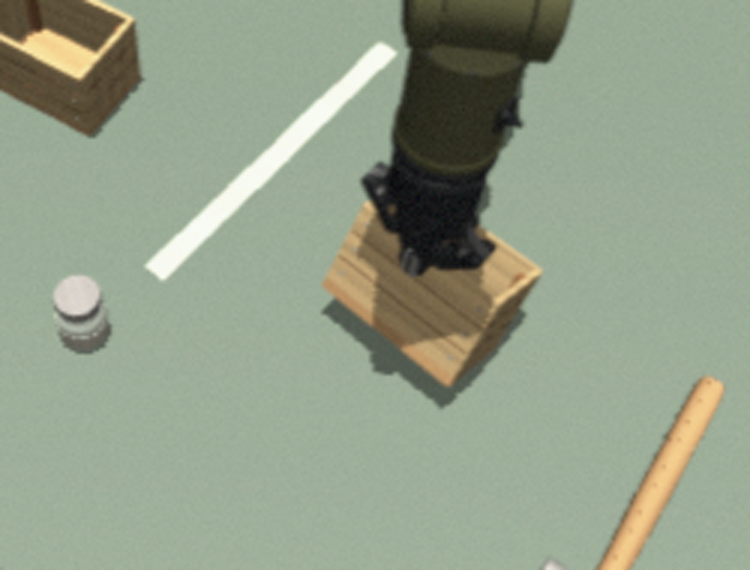

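The crate is tipping cleanly at about 35°, with its lifted edge at (390,330). I continue the arc.

Emit:
move_arm(commands="-1 0 0.3 0 -1; -2 0 0.5 0 -1; -3 0 0.6 0 -1; -4 0 0.6 0 -1; -5 0 0.5 0 -1; -6 0 0.4 0 -1; -7 0 0.2 0 -1; -8 0 0 0 -1; -9 0 -0.2 0 -1; -9.5 0 -0.2 0 -1")

```text
time_s: 4.4
tcp_pos: [0.4779, 0.2114, 0.1346]
tcp_rot: [[-0.002, 0.04, 0.999], [-0.001, 0.999, -0.04], [-1.0, -0.001, -0.002]]
force: [-0.9, -0.3, -0.0]
opening: 0.003
```

Emit:
move_arm(commands="0 0 3 0 -1; 0 0 8 0 -1; 4 -4 11 0 -1; 8 -8 11 0 -1; 12 -12 11 0 -1; 16 -16 11 0 -1; 19 -20 11 5 -1; 19 -25 11 10 -1; 19 -30 11 12 -1; 19 -34 11 12 -1")

```text
time_s: 5.4
tcp_pos: [0.6691, -0.1134, 0.2443]
tcp_rot: [[-0.001, -0.169, 0.986], [0.0, 0.986, 0.169], [-1.0, 0.0, -0.001]]
force: [0.9, 0.1, 1.0]
opening: -0.001
```

Run:
```python
from h import *
a=snap('scene','s3.png')
cv2.imwrite('pics/s3c.png',cv2.resize(a[110:340,150:430,::-1],None,fx=2.5,fy=2.5,interpolation=cv2.INTER_CUBIC))
```

```text
(no output)
```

View pics/s3c.png

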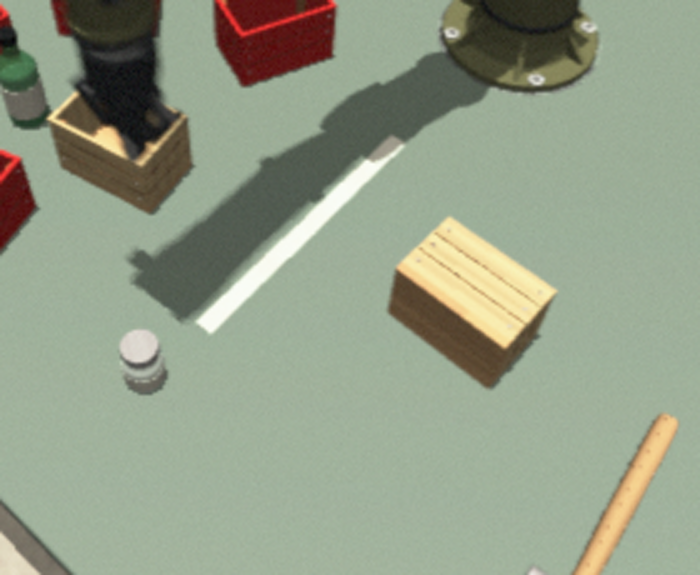

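The left crate now lies on its side at (470,300) and its far face looks bare, though it is in shade. Next is the right crate.

Emit:
move_arm(commands="-0.3 -4 0 0 -1; -0.7 -8 0 0 -1; -0.7 -12.4 0 0 -1; -0.7 -12.4 0 0 -1; -0.7 -12.4 0 0 -1; -0.7 -12.4 0 0 -1")

```text
time_s: 6.05
tcp_pos: [0.6621, -0.2338, 0.245]
tcp_rot: [[-0.0, -0.169, 0.986], [0.001, 0.986, 0.169], [-1.0, 0.001, -0.0]]
force: [-1.1, 1.6, -0.0]
opening: -0.0
```

Emit:
move_arm(commands="0 -1.6 0 0 -1; 0 -1.6 -4 0 -1; 0 -1.6 -8 0 -1; 0 -1.6 -12 0 -1; 0 -1.6 -14.2 0 -1; 0 -1.6 -14.2 0 -1; 0 -1.6 -14.2 0 -1; 0 -1.6 -14.2 0 -1")

```text
time_s: 6.85
tcp_pos: [0.6633, -0.2517, 0.1055]
tcp_rot: [[0.003, -0.168, 0.986], [-0.001, 0.986, 0.168], [-1.0, -0.002, 0.003]]
force: [-0.4, -1.0, -0.4]
opening: 0.001
```

Emit:
move_arm(commands="-1.5 -0.3 0 0 -1; -2.8 -0.5 0 0 -1; -3.5 -0.6 0.2 0 -1; -4.3 -0.7 0.9 0 -1; -5.1 -0.9 1.5 0 -1; -5.9 -1.0 2.1 0 -1; -6.7 -1.1 2.6 0 -1; -7.5 -1.3 3.0 0 -1; -8.3 -1.4 3.3 0 -1; -9.1 -1.5 3.6 0 -1")

```text
time_s: 7.85
tcp_pos: [0.5726, -0.2672, 0.1421]
tcp_rot: [[0.005, -0.168, 0.986], [-0.002, 0.986, 0.168], [-1.0, -0.003, 0.005]]
force: [2.7, -0.7, 6.7]
opening: 0.003
```

Emit:
move_arm(commands="-1 -0.2 0.3 0 -1; -2 -0.3 0.5 0 -1; -3 -0.5 0.6 0 -1; -4 -0.7 0.6 0 -1; -5 -0.8 0.5 0 -1; -6 -1.0 0.4 0 -1; -7 -1.2 0.2 0 -1; -8 -1.4 0 0 -1; -9 -1.5 -0.2 0 -1; -9.4 -1.6 -0.2 0 -1")

```text
time_s: 8.85
tcp_pos: [0.4751, -0.2823, 0.1368]
tcp_rot: [[-0.002, -0.167, 0.986], [0.001, 0.986, 0.167], [-1.0, 0.001, -0.002]]
force: [1.0, 0.0, 0.1]
opening: 0.003
```

Emit:
move_arm(commands="0 0 3 0 -1; 0 0 8 0 -1; -2 0 13 0 -1; -4 0 15 0 -1; -6 0 16 0 -1; -6 0 16 0 -1")

```text
time_s: 9.45
tcp_pos: [0.4153, -0.283, 0.2992]
tcp_rot: [[0.001, -0.166, 0.986], [-0.002, 0.986, 0.166], [-1.0, -0.003, 0.001]]
force: [0.1, -0.7, -0.3]
opening: 0.0
```

Run:
```python
from h import *
a=snap('scene','s4.png');b=snap('top','t4.png')
x=cv2.resize(a[100:340,110:430,::-1],None,fx=1.8,fy=1.8,interpolation=cv2.INTER_CUBIC)
x=(255*(x/255.)**.6).astype('uint8')
cv2.imwrite('pics/s4c.png',x)
```

```text
(no output)
```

View pics/s4c.png

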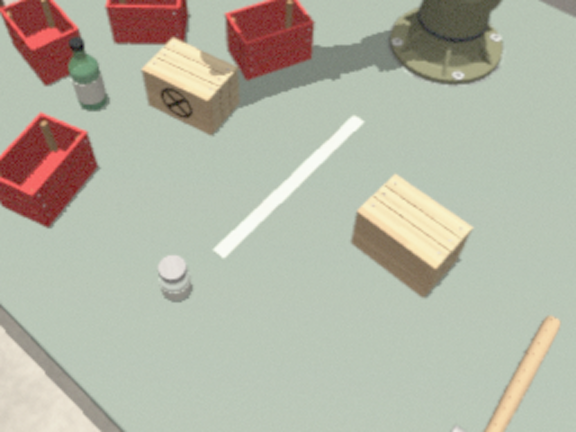

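View pics/t4.png

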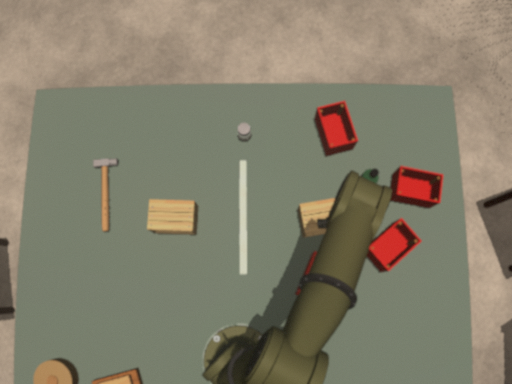

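The right crate carries the stamp: the ring and cross are at crop (176,101). The left crate's base face is bare at (395,250). I locate the stamped crate, the bottle and the nearby red rims before pushing.

Run:
```python
from h import *
f=lambda q:np.array(q)/1.8+[110,100]
print('base top edge',ray('scene',f([(145,71),(212,104)]),.1).round(3).tolist())
print('base bot edge',ray('scene',f([(148,98),(210,129)]),0).round(3).tolist())
print('top near corner',ray('scene',f([(177,38),(239,73)]),.1).round(3).tolist())
print('glue bot',ray('scene',f([(92,96)]),0).round(3), 'cap',ray('scene',f([(76,43)]),.16).round(3))
print('top rims',ray('top',[(366,244),(385,270),(419,240),(403,219)],.1).round(3).tolist())
print('top glue cap',ray('top',[(374,174)],.16).round(3))
print('stamped top',ray('top',[(300,204),(336,199)],.1).round(3).tolist())
s=env.sense();print(s['time_s'],np.round(s['joint_positions'],1))
```

```text
base top edge [[0.536, -0.335, 0.1], [0.513, -0.184, 0.1]]
base bot edge [[0.525, -0.359, 0.0], [0.501, -0.21, 0.0]]
top near corner [[0.435, -0.355, 0.1], [0.424, -0.201, 0.1]]
glue bot [[ 0.596 -0.447  0.   ]] cap [[ 0.606 -0.429  0.16 ]]
top rims [[0.377, -0.414, 0.1], [0.293, -0.473, 0.1], [0.388, -0.59, 0.1], [0.458, -0.54, 0.1]]
top glue cap [[ 0.594 -0.436  0.16 ]]
stamped top [[0.509, -0.203, 0.1], [0.525, -0.321, 0.1]]
9.55 [ 44.9  16.1 -18.2  98.7   5.4  66.  124.8]
```

Emit:
move_arm(commands="0 -1 0 -8.5 0; 1 -2 0 -17 0; 2 -3 0 -25 0; 3 -4 0 -34 0; 4 -5 0 -42 0; 5 -6 0 -51 0; 6 -7 0 -59 0; 7 -8 0 -68 0; 8 -9 0 -76 0; 8 -10 0 -84 0")

```text
time_s: 10.55
tcp_pos: [0.4993, -0.3814, 0.2951]
tcp_rot: [[-0.001, 0.964, 0.267], [0.002, 0.267, -0.964], [-1.0, -0.001, -0.002]]
force: [0.5, 0.5, 0.3]
opening: 0.502
```

Emit:
move_arm(commands="0 0 0 -6 0; 0 0 0 -6 0; 0 0 0 -6 0; 0 0 0 -6 0")

```text
time_s: 10.95
tcp_pos: [0.4974, -0.3819, 0.2967]
tcp_rot: [[-0.001, 0.985, 0.171], [0.001, 0.171, -0.985], [-1.0, -0.0, -0.001]]
force: [-0.3, -0.7, 0.6]
opening: 0.503
```

Emit:
move_arm(commands="0 -0.2 -5 0 0; 0 -0.2 -10 0 0; 0 -0.2 -15 0 0; 0 -0.2 -18 0 0; 0 -0.2 -20 0 0; 0 -0.2 -22 0 0; 0 -0.2 -23.7 0 0; 0 -0.2 -23.7 0 0; 0 -0.2 -23.7 0 0")

```text
time_s: 11.85
tcp_pos: [0.4971, -0.3843, 0.0605]
tcp_rot: [[-0.0, 0.986, 0.169], [0.0, 0.169, -0.986], [-1.0, 0.0, -0.0]]
force: [-0.1, 0.3, 0.0]
opening: 0.501
```

Run:
```python
from h import *
a=snap('scene','s5.png')
cv2.imwrite('pics/s5c.png',cv2.resize(a[90:230,110:310,::-1],None,fx=3,fy=3,interpolation=cv2.INTER_CUBIC))
```

```text
(no output)
```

View pics/s5c.png

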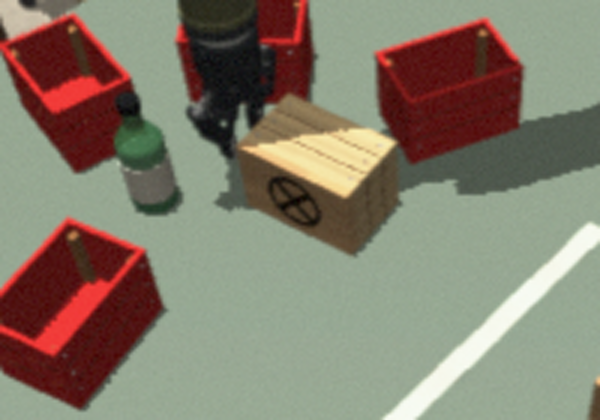

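The open fingers stand at the right end of the stamped crate, at crop (235,140), clear of the bottle at (150,165). I now push towards +y.

Emit:
move_arm(commands="-0.2 1 0 0 0; -0.4 2 0 0 0; -0.6 3.3 0 0 0; -0.8 4.6 0 -1 0; -1 5.9 0 -2 0; -1.1 7.2 0 -3 0; -1.2 8.5 0 -4 0; -1.3 9.8 0 -5 0; -1.3 11.1 0 -6 0; -1.3 12.4 0 -7 0")

```text
time_s: 12.9
tcp_pos: [0.4836, -0.2594, 0.0603]
tcp_rot: [[-0.0, 0.999, 0.045], [-0.0, 0.045, -0.999], [-1.0, -0.0, 0.0]]
force: [-0.4, -4.8, 2.7]
opening: 0.502
```

Emit:
move_arm(commands="0 1.3 0 -0.7 0; 0 2.6 0 -1.4 0; 0 3.9 0 -2 0; 0 5.2 0 -2.5 0; 0 6.5 0 -2.5 0; 0 7.8 0 -2.5 0; 0 9.1 0 -2.5 0; 0 10.4 0 -2.5 0; 0 11.7 0 -2.5 0; 0 12.5 0 -2.5 0")

```text
time_s: 13.9
tcp_pos: [0.4838, -0.1337, 0.0602]
tcp_rot: [[-0.0, 1.0, 0.004], [0.001, 0.004, -1.0], [-1.0, -0.0, -0.001]]
force: [1.2, -4.7, 2.2]
opening: 0.503
```

Run:
```python
from h import *
a=snap('scene','s6.png')
cv2.imwrite('pics/s6c.png',cv2.resize(a[110:310,180:380,::-1],None,fx=3,fy=3,interpolation=cv2.INTER_CUBIC))
```

```text
(no output)
```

View pics/s6c.png

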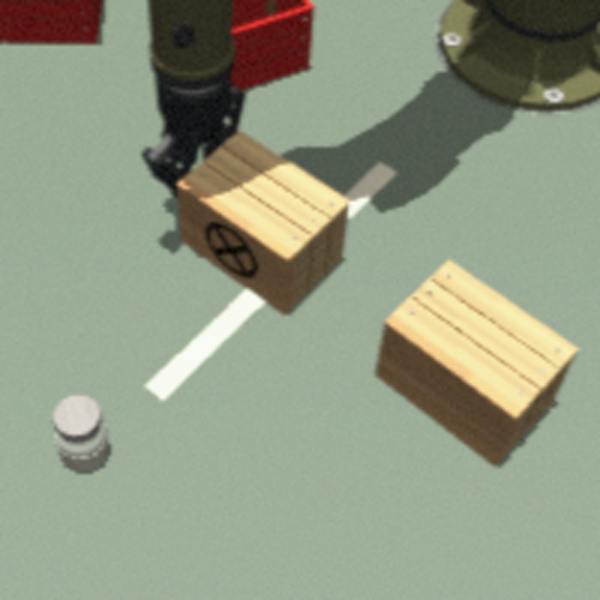

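The stamped crate is on its side and now squarely aligned, with its stamp at crop (233,249) and the tape under its left part. I measure what remains.

Run:
```python
from h import *
f=lambda q:np.array(q)/3+[180,110]
print('stamp',ray('scene',f([(232.5,249)]),.05).round(3))
print('bot',ray('scene',f([(182,243),(289,313)]),0).round(3).tolist())
print('top',ray('scene',f([(180,184),(289,260)]),.1).round(3).tolist())
print('tape far end',ray('scene',f([(145,385),(162,400)]),0).round(3).tolist())
```

```text
stamp [[ 0.527 -0.044  0.05 ]]
bot [[0.53, -0.116, 0.0], [0.523, 0.033, 0.0]]
top [[0.528, -0.116, 0.1], [0.529, 0.032, 0.1]]
tape far end [[0.688, -0.021, 0.0], [0.689, 0.004, 0.0]]
```

Emit:
move_arm(commands="0 0.8 0 0 0; 0 1.6 0 0 0; 0 2.3 0 0 0; 0 2.8 0 0 0; 0 3.1 0 0 0; 0 3.2 0 0 0; 0 3.2 0 0 0")

```text
time_s: 14.65
tcp_pos: [0.4838, -0.103, 0.0602]
tcp_rot: [[-0.001, 1.0, 0.003], [0.0, 0.003, -1.0], [-1.0, -0.001, -0.0]]
force: [-0.1, -0.6, -0.5]
opening: 0.501
```

Emit:
move_arm(commands="0 -1.5 0 0 0; 0 -4 0 0 0; 0 -7 0 0 0; 0 -8 3 0 0; 0 -8 8 0 0; 0 -8 13 0 0; 0 -10 17 0 0; 0 -12 20 0 0; 0 -14 20 0 0; 0 -14 20 0 0")

```text
time_s: 15.65
tcp_pos: [0.4836, -0.2461, 0.2613]
tcp_rot: [[0.002, 1.0, -0.0], [-0.002, -0.0, -1.0], [-1.0, 0.002, 0.002]]
force: [0.7, -0.5, -0.7]
opening: 0.499
```

Run:
```python
from h import *
a=snap('scene','s7.png');b=snap('top','t7.png')
l=cv2.resize(a[90:330,120:420,::-1],None,fx=1.6,fy=1.6,interpolation=cv2.INTER_CUBIC)
r=cv2.resize(b[140:300,220:360,::-1],None,fx=2.2,fy=2.4,interpolation=cv2.INTER_CUBIC)
cv2.imwrite('pics/f7.png',np.hstack([l,r]))
```

```text
(no output)
```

View pics/f7.png

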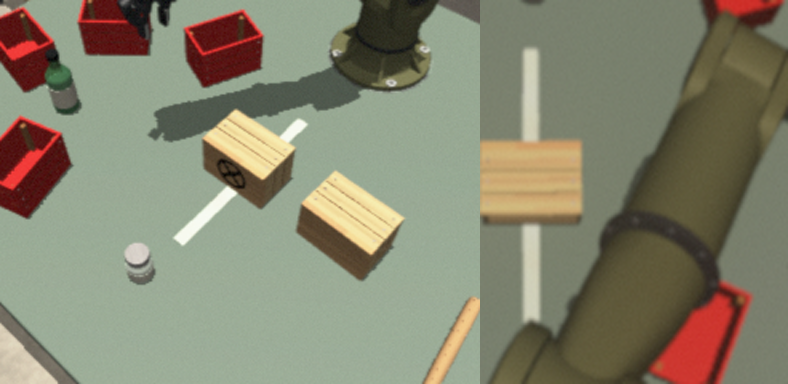

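The stamped crate lies across the tape, its stamp at (230,173), and the tape shows at both ends. The jar and bottle look unmoved. One numeric check follows before I hand in.

Run:
```python
from h import *
im=cv2.imread('pics/t7.png');m=cv2.inRange(cv2.cvtColor(im,cv2.COLOR_BGR2HSV),(8,70,90),(32,255,255))
k=np.zeros_like(m);k[190:245,203:268]=m[190:245,203:268]
r=cv2.minAreaRect(max(cv2.findContours(k,0,1)[0],key=cv2.contourArea))
P=ray('top',cv2.boxPoints(r),.1);print(r,P.round(3).tolist(),P.mean(0).round(3))
f=lambda q:np.array(q)/1.6+[120,90]
print('stamp',ray('scene',f([(231,173)]),.05).round(3))
```

```text
((242.5, 215.0), (34.0, 47.0), 90.0) [[0.529, 0.06, 0.1], [0.529, -0.093, 0.1], [0.418, -0.092, 0.1], [0.418, 0.059, 0.1]] [ 0.473 -0.017  0.1  ]
stamp [[ 0.528 -0.015  0.05 ]]
```

```bash
python3 -c "
from rig import env
print(env.sense()['time_s']);env.hand_in()"
```

```text
15.75
the job is handed in; nothing more can be done
```

The job is handed in at 15.75 s. I tipped both crates towards the robot with the shut fingertips. The right-hand one showed the stamp, so I pushed it sideways with the fingertips, still on its side, on to the tape.

- **Stamped crate:** my last measurement from the top camera put its middle at y ≈ −0.017 m, against about −0.012 m for the tape. It lies square across the tape, and the stamp read from the scene camera gave y ≈ −0.015 m. That is 3–5 mm off centre under a 25 mm wide tape.
- **Other crate:** it lies where it tipped, and its underside is bare.
- **Left alone:** the jar, bottle and red crates looked unmoved in the last pictures, though I didn't measure them again. Only part of the hammer was in that view, and nothing was moved near it.
- **Arm:** it was clear of everything when I handed in. The force readings at the end of each move were under about 8 N.

One check disagreed along the way. Two readings of the stamped crate's position before the push, taken from its top and bottom edges, differed by about 25 mm. I used their average, and the later measurements agreed with each other to within a few millimetres.

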